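# Hold the contactor tester's draw slide at its mark

## Robot

A 6-joint arm with a two-finger parallel gripper is mounted at the origin on the work surface. World frame = base frame: x ahead of the robot, y to its left, z up, the work surface at z = 0. Lengths are in m, angles in rad, forces in N, time in s.
With the tool pointing down it reaches from about 0.35 to 1 m from the base axis. Payload 7.1 kg.
Tool frame: the origin (TCP) lies between the finger pads; the fingertips stand 22 mm ahead of it and the grasp point (between the pads) lies 3 mm ahead of it; z points along the fingers, y is the line along which they close (so a half turn about z gives the same grasp; the last joint's range is limited). The gripper opens to 85 mm and grips with 20 to 120 N. Pads are 22 mm wide; open, the fingers measure 114 mm over their backs; the gripper's body (76 mm by 85 mm) begins 54 mm behind the grasp point. The pads swing forward as they close: fully open they stand 13 mm farther back than shut.
Start: joints at [-0.019, 0.423, 1.63, -0, 1.089, -0.019], TCP at [0.625, 0, 0.253] pointing down, gripper open.
Joint ranges: [-3, 3], [-0.9, 2.11], [0.09, 2.58], [-1.31, 4.45], [0.11, 2.69], [-2.54, 2.54]. Speed limits (rad/s): [2.39, 2.39, 3.01, 3.14, 3.14, 3.14].

## Interface

Orientations are given as a rotation vector (axis times angle).
In Python, from rig import manip gives the robot as it stands. The module is installed in compiled form; this text tells all that it offers. Calls block until the motion is done:
- manip.move_to(position, orientation): joint-space move of the TCP to a pose.
- manip.servo_line(position, orientation=None, rate=0.15): straight line of the TCP; orientation=None keeps the orientation; rate is the mean speed in m/s.
- manip.set_joints(angles): joint-space move.
- manip.command_gripper(opening, f_grip=None): finger opening in m; f_grip is the grip in N (None keeps the last); returns when the fingers have stopped.
- manip.hold(seconds).
- manip.solve_ik(position, orientation): joint angles nearest the present ones, or None.
- manip.camera(name): name is "scene" or "side" or "wrist"; returns a dict with "image" (420x560x3 uint8, red, green, blue), "fx", "fy", "cx", "cy" (pixels), "cam_to_world" (4x4, takes a point from camera to world coordinates); the wrist camera has in their place "mount" (4x4, takes a point from camera to tool coordinates, whose origin is the TCP and whose axes are the flange's). Camera axes: x right, y down, z forward; pixel columns grow to the right and rows downward; lengths in m; the calibration is good to about 2 mm. A picture is of the moment at which its call begins: read the wrist's pose just before it. There is no depth.
A pose or a line that the arm cannot do raises manip.IKError and nothing moves.
- manip.sign_off(): hands the job in; it is judged then, once.
Readings, each from a call of its own:
- manip.get_time(): time.
- manip.get_joint_positions(): joint angles.
- manip.get_joint_vel(): joint speeds.
- manip.get_tau(): joint torques, N m.
- manip.get_position(): TCP position.
- manip.get_ee_rot(): TCP orientation.
- manip.get_contact_force(): force on the tool from outside, world axes, zero at the start.
- manip.get_torque(): the same for the moment, N m.
- manip.get_width(): finger opening in m.
- manip.get_grip_force(): force on a finger pad.
Only numpy, scipy, OpenCV 4.12 (cv2) and the standard library are available. Lean on these libraries where they do the work, as an engineer would, in place of code of your own. Each camera call takes 0.05 s, during which the arm holds its last target. There are 200 camera calls.

## Task

Get the bench contactor tester ready for a reading: first flip its display up, like a laptop screen, until it leans back slightly past upright (about 100 degrees open) and leave it standing there. Then pull the spring-return draw handle out until its pointer lines up with the mark fin on the rail beside it, and keep holding it there: the job finishes with the gripper still holding the handle at the mark. Leave the mark and the other things on the bench where they are.

Things in the scene. Friction and masses are not known exactly. Their poses are not given: they have to be found in the camera images.
- tester: Fixed grey tester box 160 (x) x 220 (y) x 85 mm high. Origin: centre of its underside, at bench height. Own x points to its back (away from the robot at yaw 0), y left, z up; the handle side is -x. An aluminium foot plate, 12 mm thick, reaches from x = -80 to -210 mm. On its right (y -110 to -220 mm) a low wing carries a fixed white contactor, top 113 mm high.
- display (a joint): Opening angle of the grey display lid (115 x 200 x 12 mm, 0.3 kg) on the tester: 0 shut, 1.57 upright, 1.745 = 100 degrees, stop at 2.3; starts at 0 to 0.35. Hinge line along tester y at x = +50, z = 92 mm; the front edge swings up and back. Stiff hinge (0.6 N m friction): the lid stays where it is left; lifting it at the tab takes about 6 N.
- tab (a point): Grip point of the black lift tab that sticks out of the middle of the lid's front edge: it sticks out 48 mm, is 20 mm wide (along tester y), 10 mm thick. The point is 146 mm from the hinge line, 31 mm beyond the lid's edge, in the lid's plane. Pinched by its two sides it can turn between the fingers.
- pointer (a point): Outer end of the pointer, a thin black strip 3 mm wide, on the bar's axis, 103 mm to the left (+y) of the bar's centre.
- draw_handle (a joint): How far the draw handle is pulled out of the tester along the tester's -x (m): 0 = home, stop at 0.075. The spring always pulls it back: about 5 N at home, 120 N/m more as it comes out (about 11 N at 50 mm).
- mark (a point): The mark: top of a 3 mm thin dark upright fin on a white 18 mm block clamped on a dark rail (along x at tester y = 116 mm), beside the pointer's tip, 60 mm above the bench. Set 25 to 50 mm further out (tester -x) than the pointer's home; its axes are the tester's. The handle is at the mark when pointer and fin have the same tester x.
- spare_contactor: Bystander: loose white contactor, 75 x 45 x 80 mm high, left of the tester; origin: centre of its underside.
- screwdriver: Bystander: loose black-handled screwdriver lying on the bench at the tester's right, handle towards the robot.
- parts_tray: Bystander: loose blue open tray, 110 x 80 x 35 mm, left of the tester at the back; origin: centre of its underside.
- handle (a point): Draw handle: black round bar 14 mm thick, 150 mm long along the tester's y, 55 mm above the bench, in front of the tester, on two 12 mm steel rods at y = +-65 mm that slide out of the box. The point is the centre of the bar. When home, 38 mm clear between bar and box; 36 mm clear above the foot plate. A thin pointer sticks out of its left (+y) end.

How it is judged:
By the outcome, as a careful person would: the job done as asked, in the order asked, and still so for the second after the job is handed in, while the arm keeps its last pose, push and grip.
It also fails if it takes over 58 s, if anything falls off the work surface, if the arm or the gripper's body presses on something with over 40 N, if the wrist force passes 120 N, or if a joint passes its speed limit or range.

## Working session

There is one attempt and no reset: what is moved stays moved. The work goes in short steps, each a Python script; the robot and the scene stay as the last script left them, time stands still between calls to the robot, and variables do not carry over. Pictures are saved under pics/ and viewed, at most 10 in all, crops included, and the job is handed in when it is done.

```bash
mkdir -p pics; ls
python3 - <<'E'
from rig import manip
import cv2,numpy as np
for n in ("scene","side"):
    c=manip.camera(n); cv2.imwrite(f"pics/{n}0.png",cv2.resize(c["image"][:,:,::-1],(800,600),interpolation=cv2.INTER_CUBIC))
    np.savez(f"{n}0.npz",**c); print(n,c["fx"],c["cx"],c["cy"],np.round(c["cam_to_world"],3).tolist())
print(manip.get_time(),manip.get_ee_rot())
E
```

```text
pics
scene 422.61640066347053 288.121370959428 209.734489596206 [[0.155, 0.838, -0.523, 1.059], [0.988, -0.126, 0.091, -0.039], [0.01, -0.531, -0.848, 0.836], [0.0, 0.0, 0.0, 1.0]]
side 441.7972910659734 284.5239218207066 208.36529351642184 [[0.989, -0.074, 0.13, 0.471], [-0.149, -0.578, 0.802, -0.869], [0.016, -0.812, -0.583, 0.739], [0.0, 0.0, 0.0, 1.0]]
0.1 [-2.22076371e+00 -2.22074894e+00  1.50088846e-03]
```

View pics/scene0.png

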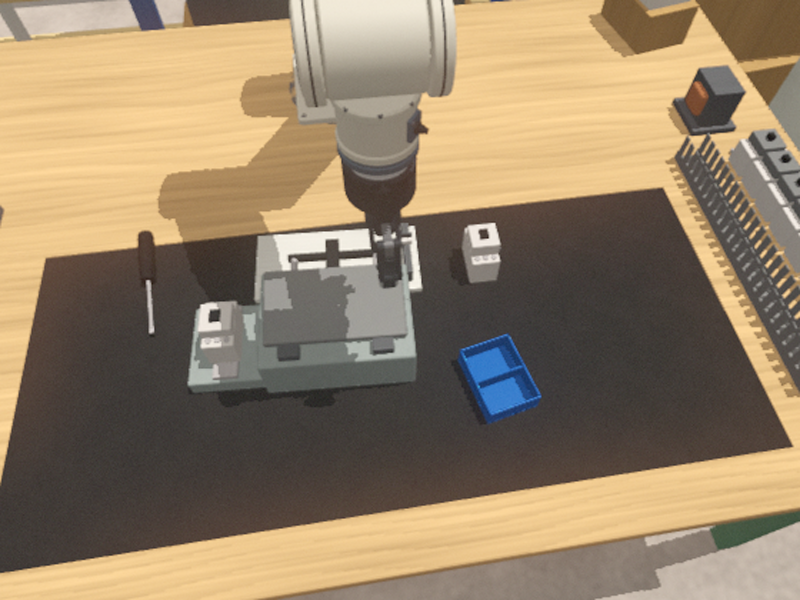

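View pics/side0.png

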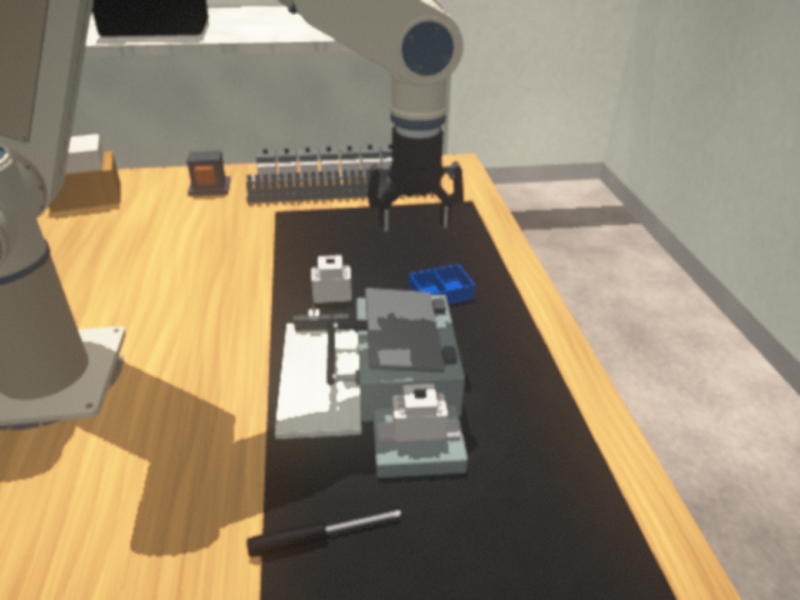

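The scene view shows the tester with back-bottom-left corner at about (415,382), back-top-left at (415,347) and lid hinges at the back; the side view shows handle and rail at (330,350). I'll get a rough pose and take a wrist view.

```bash
cat > h.py <<'E'
import numpy as np, cv2
from scipy.spatial.transform import Rotation as R
def ray(c,u,v):  # full-res pixel -> world ray
    T=c["cam_to_world"]; d=T[:3,:3]@np.array([(u-c["cx"])/c["fx"],(v-c["cy"])/c["fy"],1]); return T[:3,3],d
def onz(c,u,v,z):
    o,d=ray(c,u,v); return o+d*(z-o[2])/d[2]
def proj(c,P):
    T=c["cam_to_world"]; p=(np.atleast_2d(P)-T[:3,3])@T[:3,:3]
    return np.c_[c["fx"]*p[:,0]/p[:,2]+c["cx"],c["fy"]*p[:,1]/p[:,2]+c["cy"]]
def wrist(m):
    p,r=np.array(m.get_position()),R.from_rotvec(m.get_ee_rot()).as_matrix()
    c=dict(m.camera("wrist")); T=np.eye(4);T[:3,:3]=r;T[:3,3]=p
    c["cam_to_world"]=T@c["mount"]; return c
E
python3 - <<'E'
from rig import manip
from h import *
s=np.load("scene0.npz"); d=np.load("side0.npz")
print(onz(s,415*.7,382*.7,0),onz(s,415*.7,347*.7,.085),onz(s,190*.7,391*.7,0),onz(s,258*.7,236*.7,.012),onz(s,419*.7,227*.7,.012))
print(onz(d,275*.7,438*.7,.0),onz(d,362*.7,432*.7,.012),onz(d,466*.7,473*.7,0))
manip.move_to([0.45,-0.08,0.45],manip.get_ee_rot())
c=wrist(manip); np.savez("w0.npz",**c); print(np.round(c["mount"],3).tolist(),c["fx"],manip.get_time())
cv2.imwrite("pics/w0.png",cv2.resize(c["image"][:,:,::-1],(800,600),interpolation=cv2.INTER_CUBIC))
E
```

```text
[6.89146784e-01 3.23942555e-02 1.11022302e-16] [0.67428719 0.0334896  0.085     ] [ 0.65314657 -0.30036066  0.        ] [ 0.38475458 -0.19212903  0.012     ] [0.405962   0.08460378 0.012     ]
[ 3.82381875e-01 -1.90663983e-01 -1.11022302e-16] [ 0.51416747 -0.20743994  0.012     ] [ 0.65680053 -0.29521559  0.        ]
[[0.0, -0.958, -0.287, 0.072], [1.0, 0.0, 0.001, -0.001], [-0.001, -0.287, 0.958, -0.12], [0.0, 0.0, 0.0, 1.0]] 363.9005055282957 1.2167
```

View pics/w0.png

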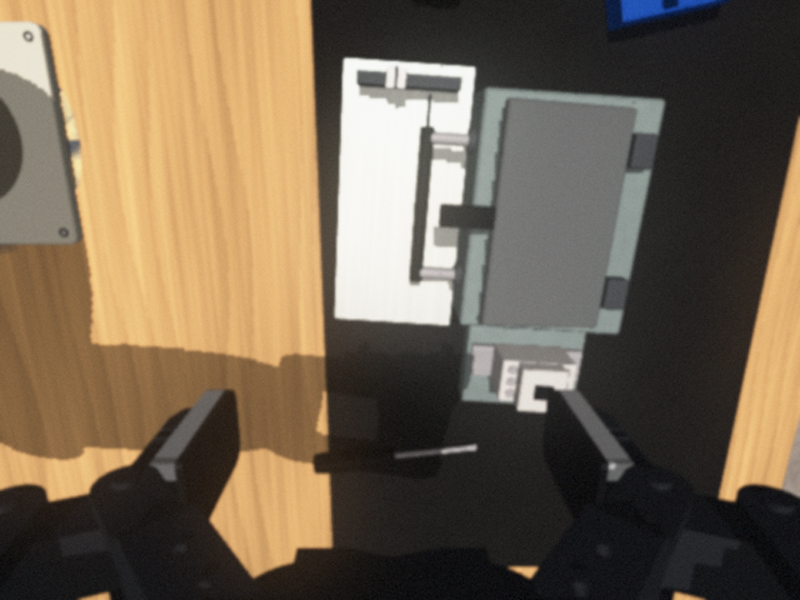

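The wrist view shows everything clearly: box top corners (484,88), (664,99), (620,333); bar from (428,128) to (416,281); pointer tip (430,96); fin (396,78); lid front corners (508,98), (482,325); tab tip (440,216). I'll fit the pose, lid angle and mark offset.

Run:
```python
from h import *
from scipy.optimize import least_squares
w=dict(np.load("w0.npz")); s=dict(np.load("scene0.npz")); d=dict(np.load("side0.npz"))
def model(p):
    x,y,a,t,m=p
    lid=lambda r,yy:(.05-r*np.cos(t),yy,.092+r*np.sin(t))
    L=[(w,(484,88),(-.08,.11,.085)),(w,(664,99),(.08,.11,.085)),(w,(620,333),(.08,-.11,.085)),
     (w,(428,128),(-.125,.075,.055)),(w,(416,281),(-.125,-.075,.055)),(w,(430,96),(-.125,.103,.055)),
     (w,(508,98),lid(.115,.1)),(w,(482,325),lid(.115,-.1)),(w,(440,216),lid(.163,0)),
     (w,(396,78),(-.125-m,.116,.06)),
     (s,(415,382),(.08,.11,0)),(s,(415,347),(.08,.11,.085)),
     (s,(264,276),lid(.115,-.1)),(s,(328,252),(-.125,0,.055))]
    return L,R.from_euler("z",a).as_matrix(),np.array([x,y,0])
def res(p):
    L,Q,t=model(p); return np.concatenate([(proj(c,Q@np.array(q)+t)[0]/.7-u) for c,u,q in L])
f=least_squares(res,[.6,-.07,-.1,.2,.035],loss="soft_l1",f_scale=2)
print(np.round(f.x,4)); print(np.round(res(f.x).reshape(-1,2),1).tolist())
np.save("fit.npy",f.x)
```

```text
[ 0.6032 -0.0733 -0.0549  0.1263  0.0314]
[[0.0, -1.0], [3.5, -1.1], [1.4, 2.3], [-1.1, -0.3], [-0.1, 1.3], [-0.9, -0.2], [-1.8, 0.2], [-1.0, 0.3], [-0.1, 0.7], [0.0, -0.2], [-0.2, 0.0], [0.7, 9.5], [-1.5, -2.0], [5.4, 4.1]]
```

```bash
cat >> h.py <<'E'
X,Y,A,TH,M=np.load("fit.npy")
Q=R.from_euler("z",A)
DOWN=Q*R.from_rotvec([-2.2214415,-2.2214415,0])   # tool y = tester x, tool x = tester y
def W(p): return Q.apply(p)+[X,Y,0]
def tcp(p,O): return W(p)-O.apply([0,0,.003])      # TCP for grasp point at tester point p
def lid(t,r=.146): return np.array([.05-r*np.cos(t),0,.092+r*np.sin(t)])
LID=R.from_euler("z",np.pi/2)*DOWN
E
python3 - <<'E'
from rig import manip as m
from h import *
o=LID.as_rotvec(); P=lid(TH)
for t in np.linspace(TH,1.745,5):
    q=m.solve_ik(tcp(lid(t),LID),o); print(np.round(q,2))
m.move_to(tcp(P+[0,0,.09],LID),o)
m.command_gripper(.05,40)
m.servo_line(tcp(P,LID),rate=.1)
print(m.get_contact_force())
m.command_gripper(0,50)
print(m.get_width(),m.get_grip_force(),m.get_contact_force(),m.get_time())
for t in np.linspace(TH,.5,4)[1:]:
    m.servo_line(tcp(lid(t),LID),rate=.08); print(round(t,2),np.round(m.get_contact_force(),1),m.get_width())
c=m.camera("scene"); cv2.imwrite("pics/s1.png",cv2.resize(c["image"][140:330,100:400,::-1],(800,507)))
print(m.get_time())
E
```

```text
[-0.16  0.48  1.96  0.    0.7  -1.67]
[-0.15  0.41  1.9   0.    0.84 -1.67]
[-0.15  0.4   1.78  0.    0.96 -1.66]
[-0.14  0.44  1.64  0.    1.06 -1.65]
[-0.13  0.52  1.5   0.    1.12 -1.65]
[0.22150049 1.04685304 1.11125141]
0.018823371167184112 51.910074949264526 [ 1.59748994 16.14044496  2.03730081] 4.4
0.25 [ 3.1 14.1 -0.3] 0.019177536563571126
0.38 [ 2.1 13.4  0.5] 0.01885285515518686
0.5 [ 1.1 13.5  0.5] 0.018948811549453798
5.575
```

View pics/s1.png

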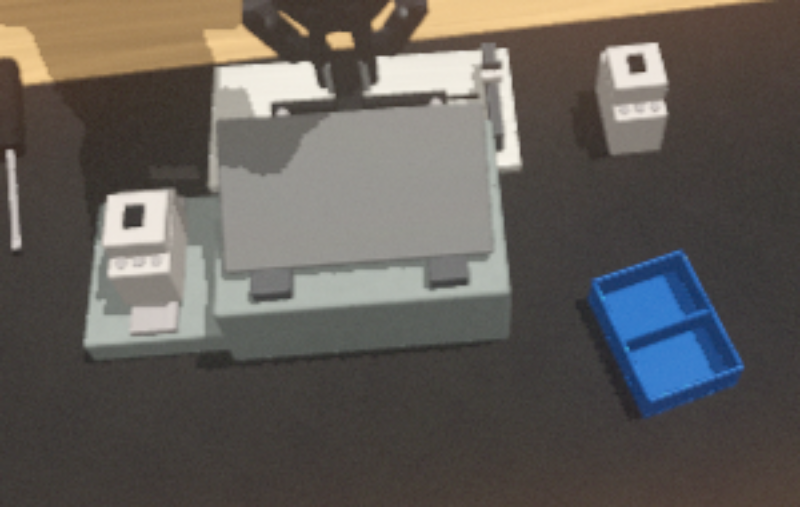

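The lid's front-right corner is at crop (217,120), so it seems to be lifting with the tab between the fingers; I'll check the angle numerically, then continue.

Run:
```python
from rig import manip as m
from h import *
s=dict(np.load("scene0.npz"))
for t in (TH,.2,.3,.4,.5,.6): 
    P=lid(t,.115)
    print(t,(proj(s,[W(P+[0,-.1,0]),W(P+[0,.1,0])])-[100,140])/.375)
for t in np.linspace(.5,1.2,6)[1:]:
    m.servo_line(tcp(lid(t),LID),rate=.08); print(round(t,2),np.round(m.get_contact_force(),1),m.get_width())
c=m.camera("side"); cv2.imwrite("pics/d1.png",cv2.resize(c["image"][160:350,180:380,::-1],(600,570)))
print(m.get_time())
```

```text
0.12631126205659662 [[223.35106578 138.17657952]
 [478.24365328 118.64593324]]
0.2 [[221.14949491 133.52325422]
 [478.32143528 113.88547853]]
0.3 [[218.11230216 128.27100811]
 [478.54423741 108.46205169]]
0.4 [[215.04100087 124.32773041]
 [478.90482337 104.31772792]]
0.5 [[211.96296202 121.78267067]
 [479.40524704 101.54173692]]
0.6 [[208.90794618 120.7182676 ]
 [480.04629897 100.21671772]]
0.64 [-0.  11.   0.7] 0.019076686609651262
0.78 [-0.9 10.6  0.5] 0.018783816429827932
0.92 [-0.7 10.  -1.3] 0.018706716577068835
1.06 [-0.8  7.8 -2.2] 0.019085908068806563
1.2 [-1.7  7.  -2.7] 0.01894682702107335
7.6667
```

View pics/d1.png

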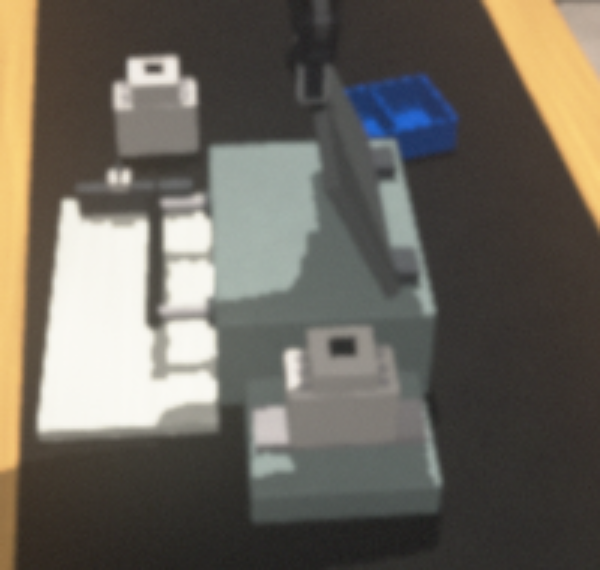

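The lid is following the fingers, standing at roughly 65–70° at crop (320–400, 80–290). I'll continue to 100°, release, retreat upward and check.

Run:
```python
from rig import manip as m
from h import *
for t in np.linspace(1.2,1.75,5)[1:]:
    m.servo_line(tcp(lid(t),LID),rate=.08); print(round(t,2),np.round(m.get_contact_force(),1),m.get_width())
m.hold(.3)
m.command_gripper(.05)
print(np.round(m.get_contact_force(),1))
m.servo_line(tcp(lid(1.75)+[0,0,.10],LID),rate=.12)
m.servo_line(tcp([-.125,.025,.33],LID),rate=.25)
m.move_to(tcp([-.125,.025,.25],DOWN),DOWN.as_rotvec())
c=m.camera("side"); np.savez("d2.npz",**c); s=m.camera("scene"); np.savez("s2.npz",**s)
a=cv2.resize(c["image"][130:350,180:380,::-1],(400,440)); b=cv2.resize(s["image"][100:320,120:320,::-1],(400,440))
cv2.imwrite("pics/d2.png",np.hstack([a,b]))
for t in (1.55,1.65,1.745,1.85,1.95):
    P=[W(lid(t,.115)+[0,-.1,0]),W(lid(t,.163))]
    print(t,((proj(c,P)-[180,130])*2).round(0).tolist(),((proj(s,P)-[120,100])*2).round(0).tolist())
print(m.get_time())
```

```text
1.34 [-1.4  7.  -3.4] 0.018960221809173738
1.48 [-0.1  5.7 -2.8] 0.018842283170976734
1.61 [-1.6  4.3 -4. ] 0.018558448131972678
1.75 [-0.6  4.6 -3.4] 0.018678499221031375
[-0.9  0.3 -0.5]
1.55 [[269.0, 174.0], [257.0, 82.0]] [[101.0, 224.0], [210.0, 183.0]]
1.65 [[280.0, 174.0], [272.0, 82.0]] [[100.0, 235.0], [210.0, 199.0]]
1.745 [[291.0, 175.0], [286.0, 83.0]] [[100.0, 247.0], [211.0, 216.0]]
1.85 [[302.0, 176.0], [301.0, 86.0]] [[100.0, 260.0], [212.0, 236.0]]
1.95 [[312.0, 179.0], [315.0, 89.0]] [[101.0, 273.0], [213.0, 256.0]]
13.4167
```

View pics/d2.png

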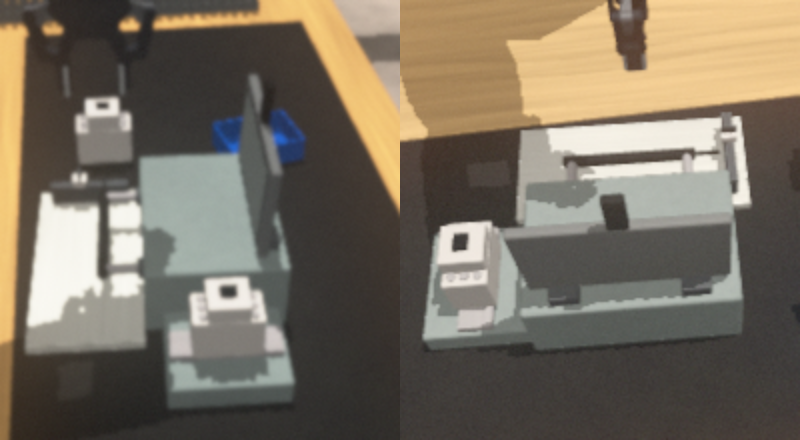

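The lid looks upright, but its tab tip (side crop ≈(268,78), scene crop ≈(213,197)) suggests slightly less than 100°; I'll check it with a zoom with model outlines overlaid.

Run:
```python
from h import *
out=[]
for f,(r0,c0) in (("d2",(150,280)),("s2",(165,160))):
    c=dict(np.load(f+".npz")); k=4
    im=cv2.resize(c["image"][r0:r0+140,c0:c0+100 if f=="d2" else c0+100,::-1],None,fx=k,fy=k,interpolation=cv2.INTER_CUBIC)
    for t,col in ((1.6,(0,0,255)),(1.745,(0,255,0))):
        q=[]
        for r,y in ((0,-.1),(.115,-.1),(.115,-.01),(.163,-.01),(.163,.01),(.115,.01),(.115,.1),(0,.1)):
            P=lid(t,r);P[1]=y;q.append(W(P))
        p=(proj(c,q)-[c0,r0])*k+k/2
        cv2.polylines(im,[p.round().astype(int)],True,col,1)
    B=[W(b) for b in ((-.08,-.11,.085),(.08,-.11,.085),(.08,.11,.085),(-.08,.11,.085))]
    cv2.polylines(im,[((proj(c,B)-[c0,r0])*k+k/2).round().astype(int)],True,(255,0,255),1)
    out.append(im)
cv2.imwrite("pics/z2.png",np.hstack(out))
```

```text
(no output)
```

View pics/z2.png

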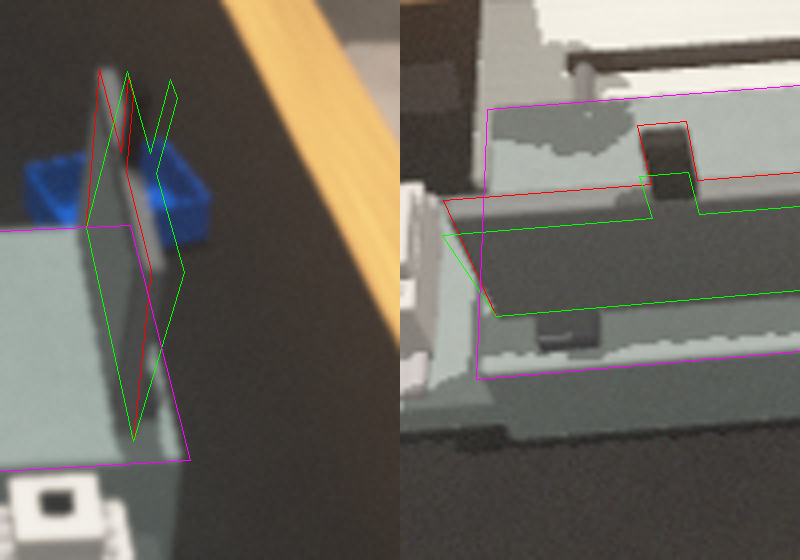

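The overlay shows the lid at about 1.62 rad (close to red = 1.6, short of green = 1.745). I'll nudge the tab back with closed fingers and measure its tip row in the scene camera.

```bash
cat >> h.py <<'E'
def tabangle(m):
    s=m.camera("scene"); ts=np.linspace(1.4,2.0,121)
    g=cv2.cvtColor(s["image"],cv2.COLOR_RGB2GRAY).astype(np.float32)
    def q(t,r): return proj(s,W(lid(t,r)))[0].astype(np.float32)
    # contrast between just inside and just beyond the tab's tip
    v=[]
    for t in ts:
        a=[g[int(round(p[1])),int(round(p[0]))] for p in (q(t,.155),q(t,.150),q(t,.171),q(t,.176))]
        v.append(a[2]+a[3]-a[0]-a[1])
    v=np.array(v); k=ts[v>.9*v.max()]; return k.mean(),v.max(),s
E
python3 - <<'E'
from rig import manip as m
from h import *
print("before",tabangle(m)[:2])
z=.236
m.command_gripper(0,30)
m.move_to(tcp([0,0,z+.02],LID),LID.as_rotvec())
m.servo_line(tcp([.01,0,z],LID),rate=.1); m.hold(.2)
f0=np.array(m.get_contact_force()); x=.01; contact=None
while x<.064:
    x+=.003; m.servo_line(tcp([x,0,z],LID),rate=.06)
    f=-Q.inv().apply(np.array(m.get_contact_force())-f0)[0]
    if contact is None and f>3: contact=x
    if contact and x>=contact+.009: break
print("contact",contact,"x",x,"f",f)
m.servo_line(tcp([x-.06,0,z],LID),rate=.2)
a,v,s=tabangle(m); print("after",a,v,m.get_time())
np.savez("s3.npz",**s)
E
```

```text
before (np.float64(1.6183333333333332), np.float32(229.0))
contact 0.046000000000000006 x 0.055000000000000014 f 4.56478279565003
after 1.7000000000000004 229.0 20.25
```

Run:
```python
from rig import manip as m
from h import *
z=.236
m.servo_line(tcp([.045,0,z],LID),rate=.2)
m.servo_line(tcp([.0605,0,z],LID),rate=.06)
m.servo_line(tcp([0,0,z],LID),rate=.2)
a,v,s=tabangle(m); print("after",a,v)
c=m.camera("side"); np.savez("d4.npz",**c)
m.servo_line(tcp([-.08,0.025,.28],LID),rate=.25)
m.move_to(tcp([-.125,.025,.17],DOWN),DOWN.as_rotvec())
m.command_gripper(.036,60)
w=wrist(m); np.savez("w4.npz",**w)
cv2.imwrite("pics/w4.png",cv2.resize(w["image"][:,:,::-1],(800,600),interpolation=cv2.INTER_CUBIC))
print(m.get_width(),m.get_time())
for p in ((-.125,.103,.055),(-.125-M,.116,.06),(-.125,.075,.055),(-.125,.025,.055)): print(p,(proj(w,W(p))/.7).round(1))
```

```text
after 1.7424999999999997 213.0
0.03609207362120581 24.0167
(-0.125, 0.103, 0.055) [[392.  131.4]]
(np.float64(-0.15639727687964716), 0.116, 0.06) [[317.   98.4]]
(-0.125, 0.075, 0.055) [[391.9 196.8]]
(-0.125, 0.025, 0.055) [[391.8 303.1]]
```

View pics/w4.png

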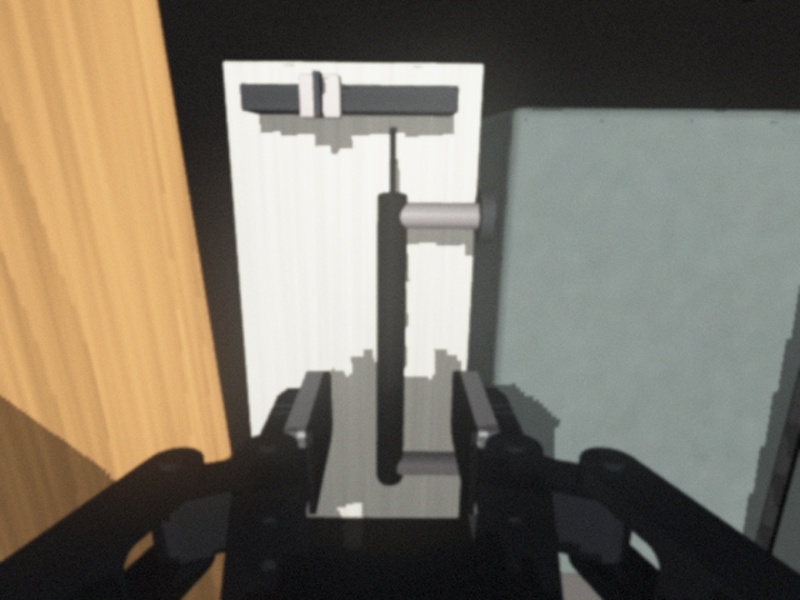

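The wrist view agrees with the model: pointer tip at (393,130), fin at (317,93), bar centred between the fingers. Descend, grip, pull.

Run:
```python
from rig import manip as m
from h import *
B=np.array([-.125,.025,.055])
m.servo_line(tcp(B,DOWN),rate=.08)
print(np.round(m.get_contact_force(),1))
m.command_gripper(0,70); print(m.get_width(),m.get_grip_force(),np.round(m.get_contact_force(),1))
for d in (.015,M):
    m.servo_line(tcp(B-[d,0,0],DOWN),rate=.04); m.hold(.3)
    print(d,m.get_width(),np.round(m.get_contact_force(),1))
print((Q.inv().apply(np.array(m.get_position())-[X,Y,0])).round(4),m.get_time())
w=wrist(m); np.savez("w5.npz",**w)
for p in ((-.125-M,.103,.055),(-.125-M,.116,.06),(-.125-M,.075,.055)): print((proj(w,W(p))).round(1))
a=cv2.resize(w["image"][0:120,200:360,::-1],(800,600),interpolation=cv2.INTER_CUBIC); cv2.imwrite("pics/w5.png",a)
```

```text
[-13.9   0.6  32.6]
0.011563325276368157 68.18026542663574 [-5.3 -0.3 19.9]
0.015 0.011763227184508613 [5.6 1.3 6.8]
0.03139727687964715 0.011617992939968489 [7.9 3.5 6.2]
[-0.1517  0.0252  0.0594] 27.625
[[260.7  83.4]]
[[259.8  36.4]]
[[261.6 169.6]]
```

View pics/w5.png

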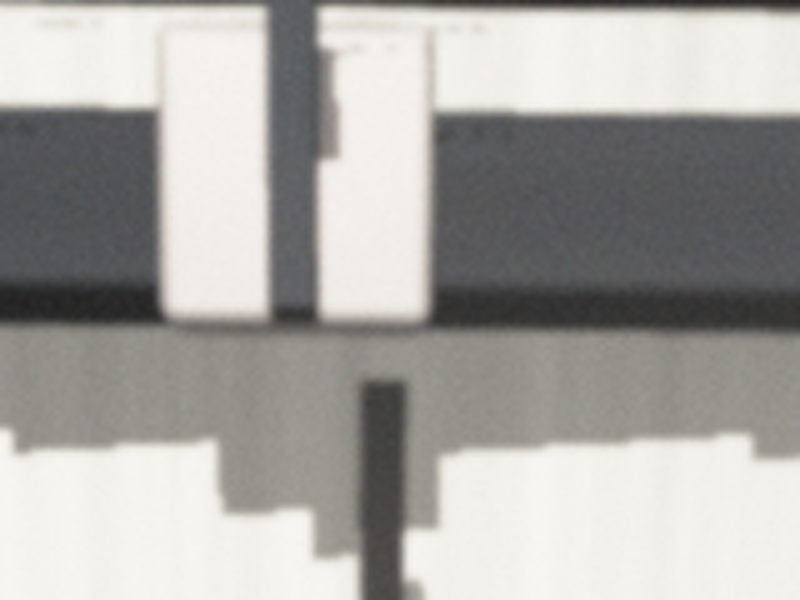

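The pointer (crop column 383) is still about 18 full-resolution pixels ≈ 5.7 mm short of the fin (column 293); the arm gave way somewhat to the spring. I'll close the gap with image feedback.

```bash
cat > fin.py <<'E'
from h import *
def cen(g,row,lo,hi):
    r=g[row-1:row+2,lo:hi].mean(0); th=(r.min()+np.percentile(r,75))/2
    i=np.where(r<th)[0]; k=np.argmin(r)
    a=b=k
    while a-1 in i: a-=1
    while b+1 in i: b+=1
    return lo+(a+b)/2,b-a+1
def gap(m):
    w=wrist(m); g=cv2.cvtColor(w["image"],cv2.COLOR_RGB2GRAY).astype(float)
    p,pw=cen(g,86,240,300); f,fw=cen(g,44,p_lo(g),p_lo(g)+44)
    P=Q.inv().apply(onz(w,p,86,.0555)-[X,Y,0]); F=Q.inv().apply(onz(w,f,44,.06)-[X,Y,0])
    return P[0]-F[0],(p,pw,f,fw),P,F,w
def p_lo(g):  # inner part of the white block: between its outer edges
    r=g[40:48,180:340].mean(0); i=np.where(r>170)[0]; return 180+i.min()+5
E
python3 - <<'E'
from rig import manip as m
from fin import *
B=np.array([-.125,.025,.055]); d=M
for i in range(4):
    e,px,P,F,w=gap(m); print(round(d,4),"gap mm",round(e*1e3,2),px,P.round(4),F.round(4))
    if abs(e)<.0004 or abs(e)>.009: break
    d+=e; m.servo_line(tcp(B-[d,0,0],DOWN),rate=.02); m.hold(.4)
print(m.get_time(),m.get_width(),np.round(m.get_contact_force(),1))
np.savez("w6.npz",**w)
a=cv2.resize(w["image"][0:120,200:360,::-1],(800,600),interpolation=cv2.INTER_CUBIC); cv2.imwrite("pics/w6.png",a)
E
```

```text
0.0314 gap mm 5.34 (np.float64(276.0), np.int64(9), np.float64(258.5), np.int64(10)) [-0.1515  0.1022  0.0555] [-0.1568  0.1139  0.06  ]
0.0367 gap mm 0.54 (np.float64(276.0), np.int64(9), np.float64(274.5), np.int64(10)) [-0.1566  0.1022  0.0555] [-0.1571  0.114   0.06  ]
0.0373 gap mm 0.09 (np.float64(276.0), np.int64(9), np.float64(276.0), np.int64(9)) [-0.157   0.1022  0.0555] [-0.1571  0.114   0.06  ]
29.2917 0.01155599026499183 [8.  5.2 3.6]
```

View pics/w6.png

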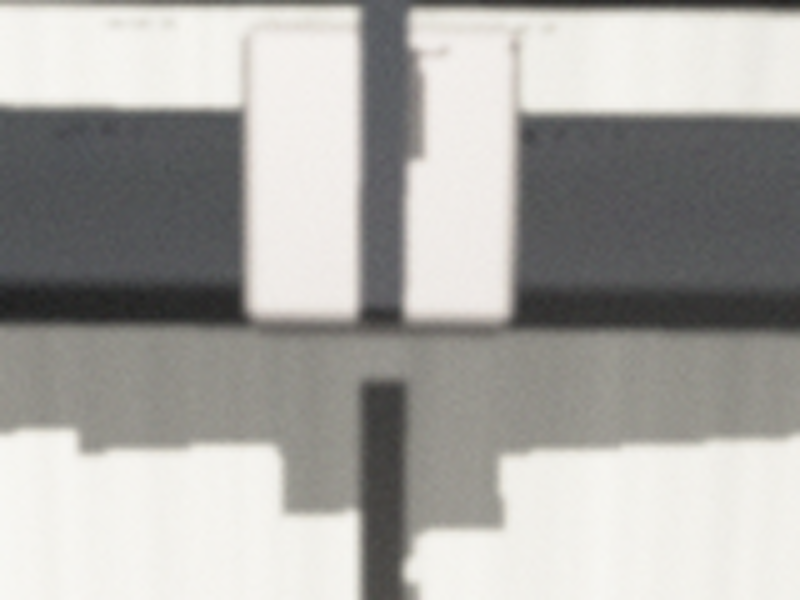

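Pointer (column 383) and fin (column 383) are aligned. A final numeric check of stability and the lid, then I hand in.

Run:
```python
from rig import manip as m
from fin import *
m.hold(.8)
e=gap(m)[0]; a,v,_=tabangle(m)
print(e,a,v,m.get_width(),m.get_grip_force(),m.get_time())
if abs(e)<.0008 and abs(a-1.745)<.03: print(m.sign_off())
```

```text
9.101138163467026e-05 1.7424999999999997 218.0 0.011521234324877054 68.26593518257141 30.1917
the job is handed in; nothing more can be done
None
```

The job is handed in at 30.2 s: the display measures about 100° open (1.74 rad), and the gripper is still holding the draw handle with its pointer about 0.1 mm from the mark fin; on the way down to the handle the gripper touched something, probably the tester box, and the wrist read about 35 N.

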